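# Open the push-and-turn cleaner bottle

### The job

Lift the blue measuring cup off the top of the brush-cleaner bottle and stand it, mouth down as it came, on the round cork mat without dropping it. Then press the red safety cap down, twist it anticlockwise while it is pressed until it comes free, lift it, and finish still holding it in the gripper, level and still, about 5 cm above the bottle's mouth. Leave the other things on the cart where they are.

Things in the scene. Friction and masses are not known exactly. Their poses are not given: they have to be found in the camera images.
- cup_center (a point): Blue plastic measuring cup with three thin white rings, loose, upside down over the red cap, which it hides. Straight round side, 60 mm outside diameter, 40 mm tall, wall and end 3 mm, about 35 g. The point is on its axis, half-way up (20 mm below its closed top); its z axis points up while it is mouth down. Raise it 40 mm or more to clear the cap.
- cap_center (a point): Red ribbed safety cap, white stripe on top along its x axis, 48 mm diameter, 30 mm tall, about 50 g. The point is on its axis half-way up; z up. Locked at first: it can neither turn nor lift. Press it 5 mm straight down, and held down turn it 1.13 rad anticlockwise seen from above (free from 0.75 to a stop at 1.5; clockwise is blocked), then lift: clear of the neck after 15 mm.
- bottle_mouth (a point): Centre of the top of the neck, 140 mm above the work surface, 3 mm above the locked cap's centre. White bottle with green band, 72 mm diameter, fast in a dark wooden holder 110 x 110 x 30 mm screwed to the cart: it cannot turn or move. The bottle's axes, z up; the locked cap's x lies along its x. Below the cap's edge the neck is free for 12 mm, down to the shoulder.
- spring (a joint): Spring plunger in the neck under the cap: how far the cap is pressed down, m. 0 with the cap locked at rest; the lock frees at 0.0035, the cap bottoms at 0.007; -0.003 when the cap is off. Pushes up on the cap with about 5 N at 0 and 10 N at 0.005.
- mat_top (a point): Round cork mat with a dark rim, 130 mm diameter, 5 mm thick, fixed to the cart. The point is the centre of its upper face.
- hoops: Stack of three wooden embroidery hoops with brass screws, 140 mm across, 33 mm tall; leave alone. Origin at the centre of its underside.
- punch: Black hole punch with a press lever, 110 x 130 mm, about 80 mm tall; leave alone. Origin at the centre of its underside.
- brayer: Brayer with a pink roller 90 mm wide and a wooden handle, about 155 mm long, 36 mm tall; leave alone. Origin on its underside near the middle.
- tin: Aluminium tin, 90 x 120 x 50 mm, its hinged flap ajar up to about 80 mm; leave alone. Origin at the centre of its underside.
- dowel_a: Oak dowel, 16 mm diameter, 240 mm long, lying along its y axis; leave alone. Origin under its middle.
- dowel_b: Second oak dowel, same size, parallel to the first; leave alone. Origin under its middle.
There are look-alikes about, which are no part of the job. Leave any pink or purple look-alike of the part that bears bottle_mouth alone.

How it is judged:
On the way, in this order (a step that is already met when the one before it is completed fails the run):
1. the cup stands mouth down on the cork mat, let go (horizontal distance between cup_center and mat_top below 0.04 m and height (world z) of cup_center below 0.032 m and angle between cup_center's own z axis and vertical below 0.1 rad and contact force between the fingers and cup below 0.1 N), for 0.2 s.
2. the safety cap is pressed down (value of joint spring above 0.0025 m and horizontal distance between cap_center and bottle_mouth below 0.01 m), for 0.1 s.
3. the cap is turned while pressed (value of joint spring above 0.002 m and angle between the x axis of cap_center and the x axis of bottle_mouth, either way round above 0.5 rad), for 0.05 s.
At the end, for the whole second after the job is handed in: The cap is held in the fingers, touching no part of the bottle, at rest, level within 0.2 rad, its centre within 30 mm of the bottle's axis and 30 to 120 mm above the mouth; the cup stands mouth down (within 0.1 rad) on the cork mat, its axis within 40 mm of the mat's centre, let go (all of step 1 and z of cap_center in the frame of bottle_mouth between 0.03 and 0.12 m and horizontal distance between cap_center and bottle_mouth below 0.03 m and angle between cap_center's own z axis and vertical below 0.2 rad and linear speed of cap below 0.03 m/s and contact force between the fingers and cap above 1 N and contact force between cap and bottle below 0.1 N); the arm keeps its last pose, push and grip.
It fails at once if another thing on the cart is moved by more than 30 mm (distance of any of hoops, punch, brayer, tin, dowel_a, dowel_b from where it was at the start of the episode above 0.03 m).
It fails at once if the cup is dropped (horizontal distance between cup_center and bottle_mouth above 0.07 m and height (world z) of cup_center above 0.045 m and contact force between the fingers and cup below 0.01 N).
It also fails if it takes over 48 s, if anything falls off the work surface, if the arm or the gripper's body presses on something with over 40 N, if the wrist force passes 120 N, or if a joint passes its speed limit or range.

### The arm

A 7-joint arm with a two-finger parallel gripper is mounted at the origin on the work surface. World frame = base frame: x ahead of the robot, y to its left, z up, the work surface at z = 0. Lengths are in m, angles in rad, forces in N, time in s.
With the tool pointing down it reaches from about 0.425 to 0.875 m from the base axis. Payload 4.7 kg.
Tool frame: the origin (TCP) lies on the centre line of the jaws, within the pads' length; the fingertips stand 8 mm ahead of it and the grasp point (between the pads) lies 11 mm behind it; z points along the fingers, y is the direction in which the jaws open and shut (so a half turn about z gives the same grasp; the last joint's range is limited). The gripper opens to 87 mm and grips with 3 to 60 N. Pads are 19 mm wide; open, the fingers measure 117 mm over their backs; the gripper's body (75 mm by 190 mm) begins 51 mm behind the grasp point.
Start: joints at [1.281, 0.321, -0.07, 1.45, 0.023, 1.371, -0.057], TCP at [0.194, -0.62, 0.231] pointing down, gripper open.
Joint ranges: [-2.86, 2.86], [-0.3, 2.09], [-1.38, 1.24], [0.06, 2.45], [-1.56, 4.7], [0.09, 2.05], [-2.69, 2.69]. Speed limits (rad/s): [2.57, 2.57, 3.14, 3.14, 3.14, 3.14, 3.14].

### API

Orientations are given as a rotation vector (axis times angle).
In Python, from bench import status, optics, order gives the robot as it stands.
- The arm moves only by the tool step_arm, never from a script. Its argument "rows" is a list of rows, each a list of 3 entries, a list of its own where there are three numbers: the turn, a rotation vector about the tool's x, y, z in degrees, then the shift along the tool's x, y, z in mm, then the finger opening in mm, from 0 to 87. A call has 1 to 12 rows; each row shifts and turns the pose as measured when the row begins, along the tool's axes as they then stand; what a row does not reach is not made up. A row lasts 1/12 s, in which the tool goes at most 41.7 mm and 7.16 degrees, less where a joint would pass 70% of its speed; a pose out of reach is approached as far as the arm can. A call is refused whole if a number of a shift passes 41.7 or a number of a turn 7.16, either way. A call with a gripper value outside its range is refused whole. The fingers move at their own pace and stop on an object; "grip_force" is the grip in N (left out, the last holds). Time passes only in rows, so rows that do not move let the fingers close. It gives the time, the measured TCP pose, the force and the opening at its end, in the units of the state.
- status.get_state(): the state, without advancing time (a new reading comes with each control period).
- optics.get_image(name): name is "scene" or "side" or "wrist"; returns a dict with "frame" (420x560x3 uint8, red, green, blue), "range_z" (420x560 float32, m along the optical axis (not along the pixel's ray), 0 where there is no reading), "K" (3x3 intrinsics, pixels), "R" (3x3) and "t" (3): a world point X has camera coordinates R X + t. Camera axes: x right, y down, z forward; pixel columns grow to the right and rows downward; lengths in m; the calibration is good to about 2 mm. The wrist camera is an equidistant fisheye: a pixel r from the principal point sees the ray r / f radians off the axis. A picture is of the moment at which its call begins.
- order.close_job(): hands the job in, once; it reports no verdict.
The state is a dict: "time": time; "joint_positions": joint angles; "qd": joint speeds; "joint_torque": joint torques, N m; "position": TCP position; "tool_rot": TCP orientation; "ft_force": force on the tool from outside, world axes, zero at the start; "torque": the same for the moment, N m; "grip_width": opening from 0.0 (shut) to 1.0 (fully open).
Only numpy, scipy, OpenCV 4.12 (cv2) and the standard library are available. Lean on these libraries where they do the work, as an engineer would, in place of code of your own. Each camera call takes 0.05 s, during which the arm holds its last target.

## Working session

There is one attempt and no reset: what is moved stays moved. The work goes in short steps, Python scripts to look and compute and a tool call to move; the robot and the scene stay as the last step left them, time stands still between calls to the robot, and variables do not carry over. Pictures are saved under pics/ and viewed, and the job is handed in when it is done.

Besides the shell and the picture viewer there is one more tool, called after "Call:" by a JSON object that holds its "op" and its "data", one argument or row to a line. step_arm: Moves the arm, as the interface text tells. Its arguments: {"type":"object","properties":{"rows":{"type":"array"},"grip_force":{"type":"number"}},"required":["rows"]}

```bash
ls; mkdir -p pics
python3 - <<'E'
from bench import status, optics
import cv2, numpy as np
s=status.get_state(); print({k:np.round(v,3) for k,v in s.items()})
for n in ["scene","side","wrist"]:
    d=optics.get_image(n); np.savez(f"pics/{n}0.npz",**d); cv2.imwrite(f"pics/{n}0.png",d["frame"][:,:,::-1]); print(n,d["K"].round(1).tolist(),d["R"].round(3).tolist(),d["t"].round(3))
E
```

```text
pics
{'time': np.float64(0.0), 'joint_positions': array([ 1.281,  0.322, -0.07 ,  1.452,  0.023,  1.371, -0.057]), 'qd': array([-0.002,  0.002,  0.001, -0.001,  0.001, -0.   ,  0.   ]), 'joint_torque': array([ 0.0000e+00, -4.9129e+01, -4.0300e-01, -3.1253e+01, -6.4000e-02,
        4.4000e-02,  0.0000e+00]), 'position': array([ 0.194, -0.62 ,  0.229]), 'tool_rot': array([-3.104e+00, -4.750e-01,  1.000e-03]), 'ft_force': array([-0.024, -0.211, -0.604]), 'torque': array([ 0.034, -0.015, -0.025]), 'grip_width': np.float64(1.001)}
scene [[489.7, 0.0, 277.0], [0.0, 489.7, 212.0], [0.0, 0.0, 1.0]] [[0.72, 0.694, 0.013], [0.553, -0.561, -0.616], [-0.42, 0.451, -0.788]] [-0.357 -0.306  1.584]
side [[527.9, 0.0, 274.9], [0.0, 527.9, 203.8], [0.0, 0.0, 1.0]] [[0.997, -0.067, 0.023], [-0.016, -0.529, -0.849], [0.069, 0.846, -0.528]] [-0.607  0.053  1.336]
wrist [[325.2, 0.0, 284.3], [0.0, 325.2, 215.0], [0.0, 0.0, 1.0]] [[0.3, -0.954, 0.0], [-0.921, -0.289, 0.262], [-0.25, -0.079, -0.965]] [-0.65  -0.031  0.388]
```

View pics/scene0.png

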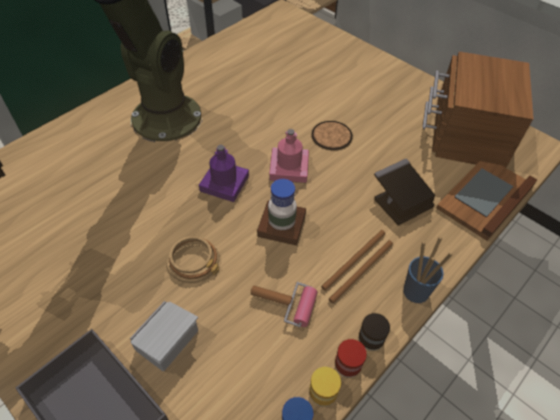

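View pics/side0.png

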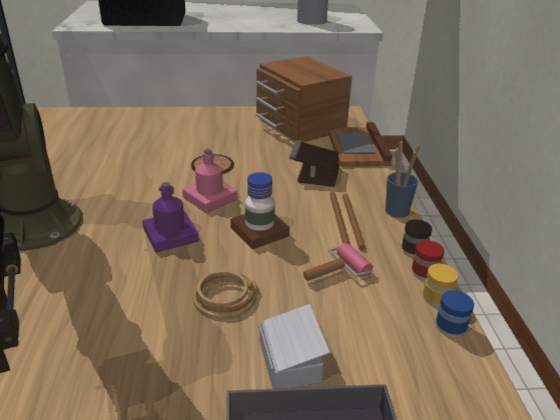

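View pics/wrist0.png

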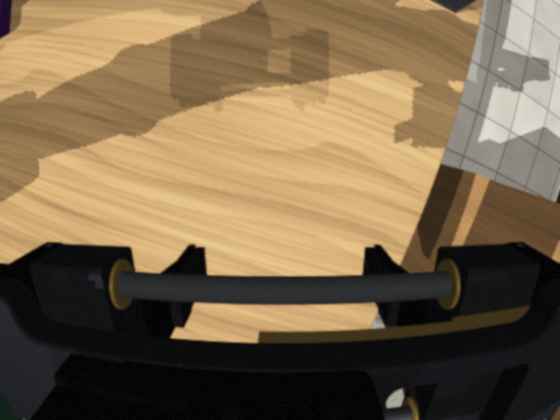

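The scene view shows the blue cup on the bottle at about (283,190), with its holder at (282,222). The mat is at (332,134), the pink look-alike at (290,152) and the purple one at (222,175). Next I'll measure these.

```bash
cat > h.py <<'E'
import numpy as np, cv2
def pts(d):
    K,R,t=d["K"],d["R"],d["t"]; v,u=np.mgrid[0:420,0:560]; z=d["range_z"]
    c=np.stack([(u-K[0,2])/K[0,0]*z,(v-K[1,2])/K[1,1]*z,z],-1)
    return (c-t)@R   # world = R^T (c-t)
def ray(d,u,v,zp):
    K,R,t=d["K"],d["R"],d["t"]; o=-R.T@t; r=R.T@np.array([(u-K[0,2])/K[0,0],(v-K[1,2])/K[1,1],1]); return o+r*(zp-o[2])/r[2]
def circ(p):
    A=np.c_[2*p,np.ones(len(p))]; s=np.linalg.lstsq(A,(p**2).sum(1),rcond=None)[0]; return s[:2],np.sqrt(s[2]+s[:2]@s[:2])
E
python3 - <<'E'
from h import *
for n,box in [("scene",(255,165,315,250)),("side",(225,165,300,250))]:
    d=dict(np.load(f"pics/{n}0.npz")); P=pts(d); hsv=cv2.cvtColor(d["frame"],cv2.COLOR_RGB2HSV)
    x0,y0,x1,y1=box; m=np.zeros((420,560),bool); m[y0:y1,x0:x1]=1
    b=m&(hsv[...,0]>105)&(hsv[...,0]<130)&(hsv[...,1]>120)&(d["range_z"]>0)
    q=P[b]; print(n,b.sum(),"z",np.percentile(q[:,2],[0,2,50,95,100]).round(3),"xy",q[:,:2].mean(0))
    top=q[:,2]>np.percentile(q[:,2],97)-0.006
    print(" top centroid",np.median(q[top],0),q[top].min(0),q[top].max(0))
    side=q[(q[:,2]<np.percentile(q[:,2],97)-0.008)]
    print(" circ side",circ(side[:,:2]))
    # top face ellipse via ray plane
    # mat
    mb=(265,155,)
E
python3 - <<'E'
from h import *
for n,box in [("scene",(305,115,360,155)),("side",(185,145,240,180))]:
    d=dict(np.load(f"pics/{n}0.npz")); P=pts(d); im=d["frame"]; 
    x0,y0,x1,y1=box; c=cv2.resize(im[y0:y1,x0:x1],None,fx=7,fy=7,interpolation=0); cv2.imwrite(f"pics/mat_{n}.png",c[:,:,::-1])
    q=P[y0:y1,x0:x1].reshape(-1,3); print(n,np.percentile(q[:,2],[0,5,50,95,100]))
    g=im[y0:y1,x0:x1].max(-1); print(np.percentile(g,[1,5,20,50]))
    k=np.argwhere(g<75); w=np.array([ray(d,u+x0,v+y0,0.005)[:2] for v,u in k]); print(len(w),circ(w))
    x0,y0,x1,y1=(245,165,325,250) if n=="scene" else (220,165,300,250)
    cv2.imwrite(f"pics/bot_{n}.png",cv2.resize(im[y0:y1,x0:x1],None,fx=6,fy=6,interpolation=0)[:,:,::-1])
E
```

```text
scene 321 z [0.15  0.151 0.155 0.158 0.16 ] xy [ 0.56485672 -0.05493634]
 top centroid [ 0.56527017 -0.0545403   0.15526636] [ 0.53758064 -0.08385353  0.15241552] [ 0.59314688 -0.02630035  0.16028951]
 circ side (array([ 0.16279375, -0.01803849]), np.float64(0.41135919137161076))
side 226 z [0.153 0.154 0.157 0.159 0.16 ] xy [ 0.56410155 -0.05718304]
 top centroid [ 0.56400178 -0.05743226  0.15686238] [ 0.53710082 -0.08405704  0.15331195] [ 0.5920939  -0.02691532  0.16010037]
 circ side (array([0., 0.]), np.float64(0.0))
scene [-0.00761044 -0.00323933  0.00219302  0.008276    1.06402988]
[ 60.    80.95 141.   160.  ]
90 (array([0.43514772, 0.30983099]), np.float64(0.06071863512033537))
side [-3.80086837e-03 -1.43644396e-04  4.75935415e-03  1.33126279e-01
  7.64402250e-01]
[ 55.   84.2 120.  155. ]
71 (array([0.43478727, 0.31780331]), np.float64(0.06493223779362006))
```

Run:
```python
import cv2,numpy as np
a=[cv2.imread(f"pics/{n}.png") for n in ["bot_scene","bot_side","mat_scene","mat_side"]]
a=[cv2.resize(x,(390,290)) for x in a]
cv2.imwrite("pics/comb.png",np.vstack([np.hstack(a[:2]),np.hstack(a[2:])]))
```

```text
(no output)
```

View pics/comb.png

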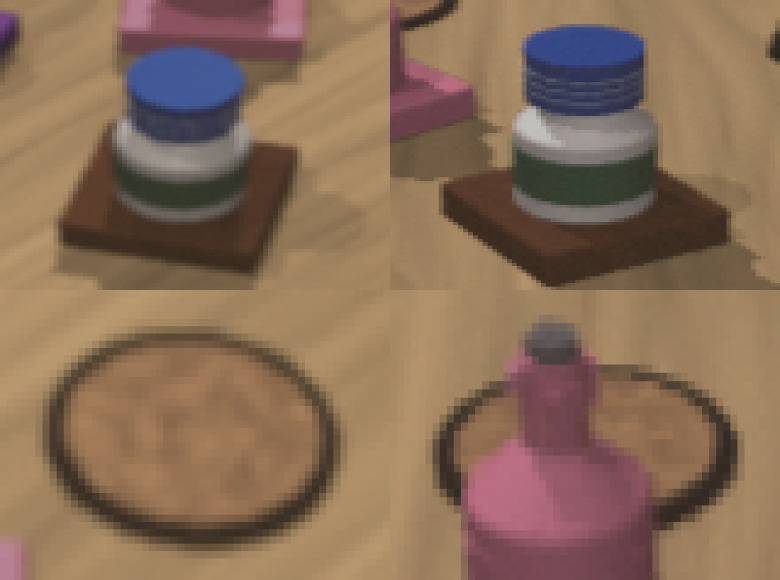

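Run:
```python
from h import *
d=dict(np.load("pics/scene0.npz")); P=pts(d); hsv=cv2.cvtColor(d["frame"],cv2.COLOR_RGB2HSV).astype(int)
for n,(x0,y0,x1,y1),lo,hi in [("pink",(262,120,318,185),155,180),("purple",(195,135,255,200),125,160)]:
    m=np.zeros((420,560),bool); m[y0:y1,x0:x1]=1; m&=(hsv[...,0]>=lo)&(hsv[...,0]<=hi)&(hsv[...,1]>60)
    q=P[m]; print(n,m.sum(),np.percentile(q,[1,50,99],0).round(3))
    t=q[q[:,2]>.09]; print(" neck",t.mean(0),t.min(0),t.max(0)); b=q[q[:,2]<.035]; print(" base",b.min(0),b.max(0))
for n,(x0,y0,x1,y1) in [("punch",(372,160,437,220))]:
    q=P[y0:y1,x0:x1].reshape(-1,3); q=q[q[:,2]>.02]; print(n,np.percentile(q,[2,50,98],0).round(3))
# cap grey plug of pink top
q=P[122:140,280:300].reshape(-1,3); print("pink top",q[q[:,2]>.1].max(0),q[q[:,2]>.1].mean(0))
q=P[140:155,212:230].reshape(-1,3); print("purple top",q[q[:,2]>.1].max(0),q[q[:,2]>.1].mean(0))
# cup top ellipse ray-plane fit
for n,box in [("scene",(255,165,315,215)),("side",(240,165,280,205))]:
    d=dict(np.load(f"pics/{n}0.npz")); hs=cv2.cvtColor(d["frame"],cv2.COLOR_RGB2HSV); x0,y0,x1,y1=box
    m=np.zeros((420,560),np.uint8); m[y0:y1,x0:x1]=1; m&=((hs[...,0]>105)&(hs[...,0]<130)&(hs[...,1]>120)&(hs[...,2]>130)).astype(np.uint8)
    c=max(cv2.findContours(m,0,1)[0],key=cv2.contourArea); w=np.array([ray(d,u,v,.155)[:2] for u,v in c[:,0]]); print(n,circ(w),len(w),m.sum())
```

```text
pink 1406 [[0.373 0.042 0.01 ]
 [0.451 0.094 0.04 ]
 [0.506 0.176 0.141]]
 neck [0.45079669 0.09416115 0.11908195] [ 0.40473586 -0.63743163  0.09006768] [1.09147011 0.14735002 1.06402988]
 base [ 0.3630659  0.037143  -0.0010705] [0.5100622  0.22188798 0.03494991]
purple 1503 [[ 0.304 -0.129  0.012]
 [ 0.365 -0.08   0.037]
 [ 0.414 -0.001  0.142]]
 neck [ 0.37364302 -0.08446894  0.1317865 ] [ 0.31308779 -0.63743163  0.0902814 ] [ 1.09147011 -0.02967032  1.06402988]
 base [ 0.25958083 -0.13241539 -0.00588407] [0.4150741  0.02936332 0.03487518]
punch [[0.673 0.172 0.024]
 [0.749 0.234 0.065]
 [0.814 0.301 0.083]]
pink top [1.09147011 0.12857129 1.06402988] [0.45001809 0.09566664 0.15667123]
purple top [ 1.09147011 -0.03842688  1.06402988] [ 0.35468551 -0.07062746  0.14921001]
scene (array([ 0.56365517, -0.05332844]), np.float64(0.026240301304787213)) 54 300
side (array([ 0.56417321, -0.05114367]), np.float64(0.025167310543515616)) 50 201
```

The bottle axis is at about (0.5645,-0.054) and the mat centre at about (0.435,0.312). Pink is at about (0.44,0.10), with its top near 0.155. I'll move above the bottle, keeping the current yaw, because the anticlockwise twist then brings the last joint back towards zero.

Call:
{"op": "step_arm", "data": {
  "rows": [
    [[0,0,0],[30,-25,-6],87],
    [[0,0,0],[30,-25,-6],87],
    [[0,0,0],[30,-25,-6],87],
    [[0,0,0],[30,-25,-6],87],
    [[0,0,0],[30,-25,-6],87],
    [[0,0,0],[30,-25,-6],87],
    [[0,0,0],[30,-25,-6],87],
    [[0,0,0],[30,-25,-6],87],
    [[0,0,0],[30,-25,-6],87],
    [[0,0,0],[30,-25,-6],87]
  ],
  "grip_force": 15
}}

```text
time: 0.98
position: [0.4054, -0.286, 0.284]
tool_rot: [-3.103, -0.44, 0.016]
ft_force: [0.7, -1.7, -0.7]
grip_width: 1.001
```

```bash
cat >> h.py <<'E'
from scipy.spatial.transform import Rotation as Ro
def go(target,yaw=None,s=None):
    from bench import status
    s=s or status.get_state(); R=Ro.from_rotvec(s["tool_rot"]); M=R.as_matrix()
    y=np.degrees(np.arctan2(M[1,0],M[0,0])) if yaw is None else yaw
    T=Ro.from_euler("z",y,degrees=True)*Ro.from_euler("x",180,degrees=True)
    print("t",round(float(s["time"]),2),"pos",np.round(s["position"],4),"yaw",round(float(np.degrees(np.arctan2(M[1,0],M[0,0]))),1),"q",np.round(s["joint_positions"],2),"F",np.round(s["ft_force"],1),"grip mm",round(float(s["grip_width"])*87,1))
    print("turn deg",np.degrees((R.inv()*T).as_rotvec()).round(2),"shift mm",(M.T@(np.array(target)-s["position"])*1e3).round(1))
E
python3 -c "
from h import *
go([.5645,-.054,.28])"
```

```text
t 0.98 pos [ 0.4054 -0.286   0.284 ] yaw 16.2 q [ 0.92 -0.01 -0.36  1.72 -0.    1.44 -0.73] F [ 0.7 -1.7 -0.7] grip mm 87.1
turn deg [-0.49  0.53 -0.  ] shift mm [ 217.4 -178.6    3.6]
```

Call:
{"op": "step_arm", "data": {
  "rows": [
    [[0,0,0],[30,-25,0],87],
    [[0,0,0],[30,-25,0],87],
    [[0,0,0],[30,-25,0],87],
    [[0,0,0],[30,-25,0],87],
    [[0,0,0],[30,-25,0],87],
    [[0,0,0],[30,-25,0],87],
    [[0,0,0],[20,-15,0],87],
    [[0,0,0],[8,-6,0],87],
    [[0,0,0],[0,0,0],87]
  ]
}}

```text
time: 1.73
position: [0.565, -0.0407, 0.285]
tool_rot: [-3.1, -0.462, 0.009]
ft_force: [-1.4, -0.6, -0.5]
grip_width: 0.996
```

Run:
```python
from h import *
from bench import optics
go([.5645,-.054,.28])
d=optics.get_image("wrist"); np.savez("pics/w1.npz",**d); cv2.imwrite("pics/w1.png",d["frame"][:,:,::-1])
```

```text
t 1.73 pos [ 0.565  -0.0407  0.285 ] yaw 16.9 q [ 0.58  0.17 -0.63  1.56  0.1   1.45 -1.32] F [-1.4 -0.6 -0.5] grip mm 86.7
turn deg [-0.49  0.27 -0.  ] shift mm [-4.4 12.6  4.9]
```

View pics/w1.png

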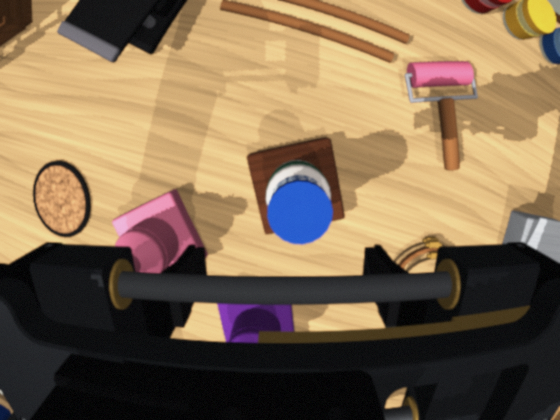

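The cup top is at about (299,211) in the wrist view and the mat at about (61,198). I'll cast fisheye rays to locate both.

```bash
cat >> h.py <<'E'
def fray(d,uv,zp):
    K,R,t=d["K"],d["R"],d["t"]; uv=np.atleast_2d(uv).astype(float)-K[:2,2]; r=np.linalg.norm(uv,axis=1); th=r/K[0,0]
    c=np.c_[uv/r[:,None]*np.sin(th)[:,None],np.cos(th)]; w=c@R; o=-R.T@t
    return o+w*((zp-o[2])/w[:,2])[:,None]
E
python3 - <<'E'
from h import *
d=dict(np.load("pics/w1.npz")); hs=cv2.cvtColor(d["frame"],cv2.COLOR_RGB2HSV)
def cont(box,f):
    x0,y0,x1,y1=box; m=np.zeros((420,560),np.uint8); m[y0:y1,x0:x1]=f[y0:y1,x0:x1]
    return max(cv2.findContours(m,0,1)[0],key=cv2.contourArea)[:,0]
c=cont((255,160,345,250),(hs[...,0]>105)&(hs[...,0]<130)&(hs[...,1]>150)&(hs[...,2]>120))
print("cup",circ(fray(d,c,.155)[:,:2]),len(c))
g=(hs[...,2]<85)
c=cont((25,150,100,243),g); print("mat",circ(fray(d,c,.005)[:,:2]),len(c))
E
```

```text
cup (array([ 0.56609649, -0.05473903]), np.float64(0.028663801814037857)) 177
mat (array([0.43696823, 0.30722675]), np.float64(0.06147147003924213)) 337
```

```bash
python3 -c "
from h import *
go([.5658,-.0545,.130])"
```

```text
t 1.78 pos [ 0.5644 -0.0419  0.2849] yaw 16.9 q [ 0.59  0.17 -0.63  1.56  0.09  1.45 -1.32] F [-0.1  0.1 -0.7] grip mm 86.6
turn deg [-0.46  0.31 -0.  ] shift mm [ -1.5  13.7 154.8]
```

Call:
{"op": "step_arm", "data": {
  "rows": [
    [[-0.4,0.3,0],[-1,7,10],87],
    [[0,0,0],[-1,7,25],87],
    [[0,0,0],[0,0,25],87],
    [[0,0,0],[0,0,20],87],
    [[0,0,0],[0,0,0],87]
  ]
}}

```text
time: 2.2
position: [0.5632, -0.0694, 0.2033]
tool_rot: [3.103, 0.438, -0.002]
ft_force: [-0.3, -0.1, -0.9]
grip_width: 1.002
```

```bash
python3 -c "
from h import *
go([.5658,-.0545,.130])"
```

```text
t 2.2 pos [ 0.5632 -0.0694  0.2033] yaw 16.1 q [ 0.6   0.21 -0.61  1.68  0.13  1.29 -1.32] F [-0.3 -0.1 -0.9] grip mm 87.2
turn deg [0.41 0.14 0.  ] shift mm [  6.8 -14.1  73.2]
```

Call:
{"op": "step_arm", "data": {
  "rows": [
    [[0,0,0],[0,0,0],87],
    [[0,0,0],[0,0,0],87]
  ]
}}

```text
time: 2.37
position: [0.5614, -0.074, 0.2035]
tool_rot: [3.103, 0.428, -0.006]
ft_force: [-0.1, -0.8, -0.2]
grip_width: 0.999
```

```bash
python3 -c "
from h import *
go([.5658,-.0545,.130])"
```

```text
t 2.37 pos [ 0.5614 -0.074   0.2035] yaw 15.7 q [ 0.61  0.21 -0.6   1.68  0.13  1.29 -1.32] F [-0.1 -0.8 -0.2] grip mm 86.9
turn deg [0.49 0.3  0.  ] shift mm [  9.9 -18.2  73.3]
```

Call:
{"op": "step_arm", "data": {
  "rows": [
    [[0.4,0.3,0],[5,-9,0],87],
    [[0,0,0],[4,-8,0],87],
    [[0,0,0],[0,0,0],87]
  ]
}}

```text
time: 2.62
position: [0.5671, -0.056, 0.2072]
tool_rot: [3.11, 0.422, 0.008]
ft_force: [-0.2, 0.0, 0.1]
grip_width: 1.002
```

```bash
python3 -c "
from h import *
go([.5658,-.0545,.130])"
```

```text
t 2.62 pos [ 0.5671 -0.056   0.2072] yaw 15.5 q [ 0.59  0.21 -0.61  1.68  0.13  1.29 -1.35] F [-0.2  0.   0.1] grip mm 87.2
turn deg [ 0.21 -0.28 -0.  ] shift mm [-1.2 -2.  77.2]
```

Call:
{"op": "step_arm", "data": {
  "rows": [
    [[0,0,0],[0,0,0],87]
  ]
}}

```text
time: 2.7
position: [0.5677, -0.0552, 0.2082]
tool_rot: [3.109, 0.424, 0.011]
ft_force: [-0.1, -0.9, -0.1]
grip_width: 0.996
```

```bash
python3 -c "
from h import *
go([.5658,-.0545,.130])"
```

```text
t 2.7 pos [ 0.5677 -0.0552  0.2082] yaw 15.5 q [ 0.59  0.21 -0.61  1.67  0.13  1.29 -1.35] F [-0.1 -0.9 -0.1] grip mm 86.6
turn deg [ 0.25 -0.38 -0.  ] shift mm [-2.2 -1.6 78.2]
```

Call:
{"op": "step_arm", "data": {
  "rows": [
    [[0,0,0],[-1,-1,12],87],
    [[0,0,0],[-1,0,12],87],
    [[0,0,0],[0,0,12],87],
    [[0,0,0],[0,0,6],87]
  ]
}}

```text
time: 3.03
position: [0.5674, -0.0534, 0.1651]
tool_rot: [3.107, 0.428, 0.019]
ft_force: [-0.4, 0.1, 0.4]
grip_width: 0.998
```

```bash
python3 -c "
from h import *
go([.5658,-.0545,.130])"
```

```text
t 3.03 pos [ 0.5674 -0.0534  0.1651] yaw 15.7 q [ 0.58  0.23 -0.61  1.73  0.15  1.21 -1.36] F [-0.4  0.1  0.4] grip mm 86.8
turn deg [ 0.39 -0.64 -0.  ] shift mm [-2.3  0.4 35.1]
```

Call:
{"op": "step_arm", "data": {
  "rows": [
    [[0.4,-0.6,0],[-2,0,9],87],
    [[0,0,0],[0,0,12],87],
    [[0,0,0],[0,0,12],87],
    [[0,0,0],[0,0,2],87]
  ]
}}

```text
time: 3.37
position: [0.5632, -0.0544, 0.123]
tool_rot: [-3.11, -0.428, 0.009]
ft_force: [0.9, 0.6, -0.0]
grip_width: 0.997
```

Run:
```python
from h import *
from bench import optics
go([.5658,-.0545,.130])
d=optics.get_image("wrist"); cv2.imwrite("pics/w2.png",d["frame"][:,:,::-1])
d=optics.get_image("side"); cv2.imwrite("pics/s2.png",cv2.resize(d["frame"][100:260,180:340],None,fx=3,fy=3)[:,:,::-1])
```

```text
t 3.37 pos [ 0.5632 -0.0544  0.123 ] yaw 15.7 q [ 0.57  0.28 -0.6   1.77  0.17  1.15 -1.38] F [ 0.9  0.6 -0. ] grip mm 86.7
turn deg [-0.19  0.31 -0.  ] shift mm [ 2.5  0.8 -7. ]
```

View pics/w2.png

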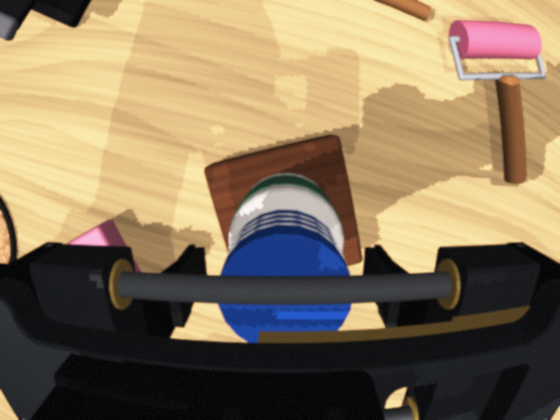

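View pics/s2.png

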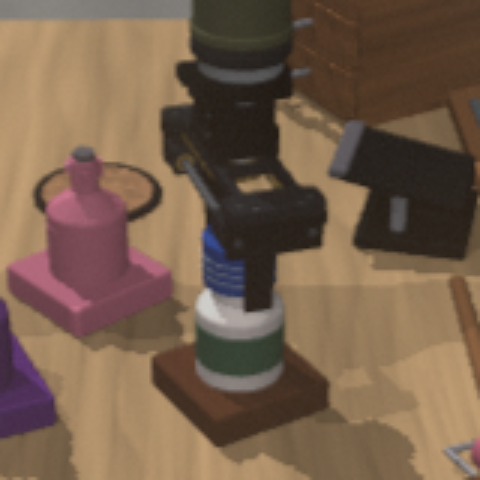

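The wrist view shows the cup (centre column about 285) midway between the fingers. I'll rise about 6 mm and close.

Call:
{"op": "step_arm", "data": {
  "rows": [
    [[0,0,0],[2,0,-7],87],
    [[0,0,0],[0,0,0],70],
    [[0,0,0],[0,0,0],50],
    [[0,0,0],[0,0,0],50],
    [[0,0,0],[0,0,0],50],
    [[0,0,0],[0,0,0],50]
  ],
  "grip_force": 15
}}

```text
time: 3.97
position: [0.5688, -0.0537, 0.1359]
tool_rot: [-3.112, -0.429, -0.003]
ft_force: [0.3, -0.8, -0.5]
grip_width: 0.704
```

```bash
python3 -c "
from h import *
go([.5658,-.0545,.130])"
```

```text
t 3.97 pos [ 0.5688 -0.0537  0.1359] yaw 15.7 q [ 0.57  0.27 -0.61  1.75  0.17  1.16 -1.38] F [ 0.3 -0.8 -0.5] grip mm 61.3
turn deg [-0.   -0.12  0.  ] shift mm [-3.1 -0.   5.8]
```

Call:
{"op": "step_arm", "data": {
  "rows": [
    [[0,0,0],[0,0,0],50],
    [[0,0,0],[0,0,0],50],
    [[0,0,0],[0,0,-3],50],
    [[0,0,0],[0,0,-4],50],
    [[0,0,0],[0,0,-4],50]
  ],
  "grip_force": 20
}}

```text
time: 4.38
position: [0.5679, -0.0537, 0.1468]
tool_rot: [-3.111, -0.429, -0.0]
ft_force: [0.5, 0.2, -0.5]
grip_width: 0.679
```

```bash
python3 -c "
from h import *
go([.5658,-.0545,.280])"
```

```text
t 4.38 pos [ 0.5679 -0.0537  0.1468] yaw 15.7 q [ 0.58  0.26 -0.61  1.74  0.16  1.19 -1.37] F [ 0.5  0.2 -0.5] grip mm 59.1
turn deg [-0.04 -0.01  0.  ] shift mm [  -2.2    0.2 -133.2]
```

Call:
{"op": "step_arm", "data": {
  "rows": [
    [[0,0,0],[0,0,-8],50],
    [[0,0,0],[0,0,-14],50],
    [[0,0,0],[0,0,-20],50],
    [[0,0,0],[0,0,-20],50],
    [[0,0,0],[0,0,-18],50],
    [[0,0,0],[0,0,-12],50],
    [[0,0,0],[0,0,0],50]
  ]
}}

```text
time: 4.97
position: [0.5687, -0.0532, 0.2475]
tool_rot: [-3.112, -0.43, -0.007]
ft_force: [-0.5, -0.5, -0.5]
grip_width: 0.679
```

Run:
```python
from h import *
from bench import optics
d=optics.get_image("side"); cv2.imwrite("pics/s3.png",cv2.resize(d["frame"][80:280,150:350],None,fx=3,fy=3)[:,:,::-1])
go([.436,.310,.250])
```

```text
t 5.02 pos [ 0.5684 -0.0532  0.2464] yaw 15.7 q [ 0.59  0.19 -0.62  1.61  0.11  1.37 -1.33] F [ 0.  -0.5 -0.4] grip mm 59.0
turn deg [-0.01 -0.19  0.  ] shift mm [ -29.  -385.5   -3.6]
```

View pics/s3.png

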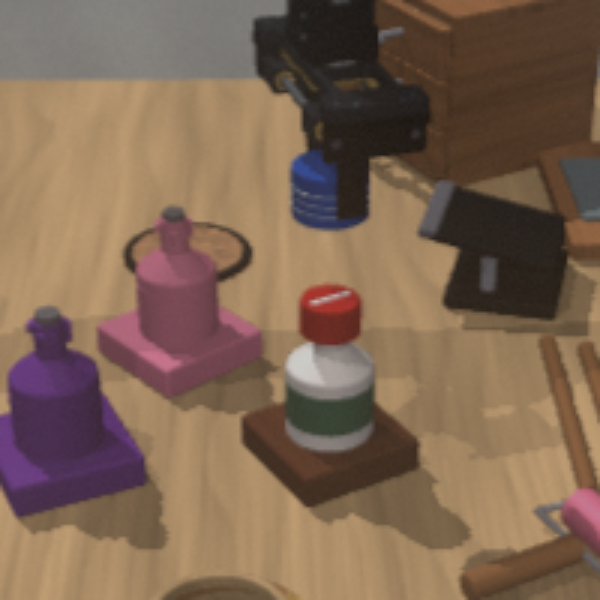

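The side view shows the cup held upright at (330,190) in the crop, and the red cap exposed with its stripe. Next is the carry to the mat.

Call:
{"op": "step_arm", "data": {
  "rows": [
    [[0,0,0],[0,-10,0],50],
    [[0,0,0],[-2,-20,0],50],
    [[0,0,0],[-3,-30,-2],50],
    [[0,0,0],[-3,-34,-2],50],
    [[0,0,0],[-3,-34,-2],50],
    [[0,0,0],[-3,-34,0],50],
    [[0,0,0],[-3,-34,0],50],
    [[0,0,0],[-3,-34,0],50],
    [[0,0,0],[-3,-30,0],50],
    [[0,0,0],[-2,-24,0],50],
    [[0,0,0],[0,-14,0],50],
    [[0,0,0],[0,0,0],50]
  ]
}}

```text
time: 6.02
position: [0.4468, 0.2427, 0.2401]
tool_rot: [-3.11, -0.429, 0.027]
ft_force: [-0.1, 0.8, -0.8]
grip_width: 0.682
```

Run:
```python
from h import *
go([.436,.310,.250])
```

```text
t 6.02 pos [0.4468 0.2427 0.2401] yaw 15.7 q [ 0.29  0.08 -0.87  1.74  0.05  1.36 -1.88] F [-0.1  0.8 -0.8] grip mm 59.3
turn deg [-0.23  0.96 -0.  ] shift mm [  7.6 -67.8  -9.7]
```

Call:
{"op": "step_arm", "data": {
  "rows": [
    [[-0.2,0.9,0],[3,-12,-3],50],
    [[0,0,0],[3,-20,0],50],
    [[0,0,0],[2,-18,0],50],
    [[0,0,0],[0,-10,0],50],
    [[0,0,0],[0,0,0],50],
    [[0,0,0],[0,0,0],50]
  ]
}}

```text
time: 6.52
position: [0.4351, 0.3001, 0.2374]
tool_rot: [3.106, 0.428, -0.015]
ft_force: [0.3, 0.0, -0.6]
grip_width: 0.68
```

Run:
```python
from h import *
from bench import optics
go([.436,.310,.030])
d=optics.get_image("scene"); np.savez("pics/sc4.npz",**d); cv2.imwrite("pics/sc4.png",cv2.resize(d["frame"][60:270,210:490],None,fx=2.8,fy=2.8)[:,:,::-1])
d=optics.get_image("wrist"); np.savez("pics/w4.npz",**d); cv2.imwrite("pics/w4.png",d["frame"][:,:,::-1])
```

```text
t 6.52 pos [0.4351 0.3001 0.2374] yaw 15.7 q [ 0.19  0.14 -0.91  1.71  0.12  1.36 -2.04] F [ 0.3  0.  -0.6] grip mm 59.1
turn deg [0.25 0.58 0.  ] shift mm [  5.6 -10.2 207.3]
```

View pics/sc4.png

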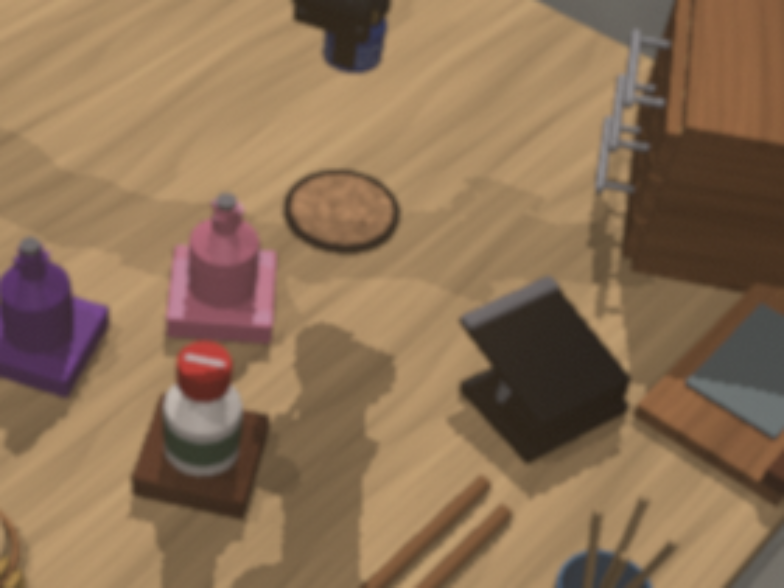

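View pics/w4.png

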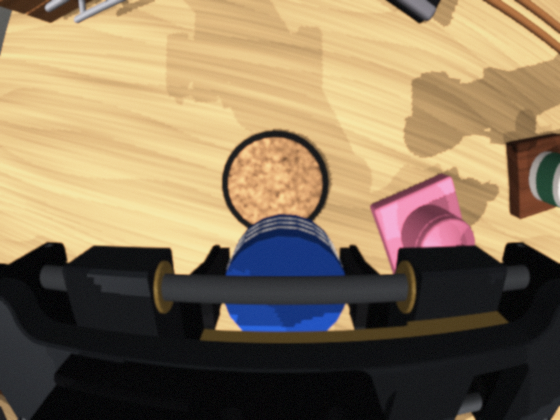

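Both views show the cup held above the mat, which is at about (275,181) in the wrist view. I'll measure the mat and the red cap from these images.

Run:
```python
from h import *
d=dict(np.load("pics/w4.npz")); hs=cv2.cvtColor(d["frame"],cv2.COLOR_RGB2HSV)
m=np.zeros((420,560),np.uint8); m[125:212,215:335]=(hs[125:212,215:335,2]<85)
c=max(cv2.findContours(m,0,1)[0],key=cv2.contourArea)[:,0]; w=fray(d,c,.005)[:,:2]
for _ in range(3):
    k,r=circ(w); e=np.linalg.norm(w-k,axis=1)-r; w=w[e>-.001]
print("mat wrist",k,r,len(w))
for n,f in [("scene","sc4")]:
    d=dict(np.load("pics/sc4.npz")); P=pts(d); hs=cv2.cvtColor(d["frame"],cv2.COLOR_RGB2HSV)
    g=np.zeros((420,560),np.uint8); g[115:155,305:360]=d["frame"][115:155,305:360].max(-1)<80
    c=max(cv2.findContours(g,0,1)[0],key=cv2.contourArea)[:,0]; w=np.array([ray(d,u,v,.005)[:2] for u,v in c]); print("mat scene",circ(w))
    m=np.zeros((420,560),bool); m[175:210,265:300]=1
    m&=((hs[...,0]<8)|(hs[...,0]>172))&(hs[...,1]>150); m&=d["range_z"]>0
    q=P[m]; print("cap",m.sum(),np.percentile(q[:,2],[1,50,99]),"ext",np.percentile(q,[1,99],0))
    t=q[q[:,2]>.147]; print((t.min(0)+t.max(0))/2,t.mean(0))
```

```text
mat wrist [0.43612647 0.30925196] 0.06356677861854593 205
mat scene (array([0.43518553, 0.30990942]), np.float64(0.06071248329518609))
cap 251 [-0.00218163  0.150348    0.15564157] ext [[ 0.46287644 -0.07983141 -0.00218163]
 [ 0.58874768  0.06944464  0.15564157]]
[ 0.56547502 -0.05684198  0.1513841 ] [ 0.56676614 -0.05779822  0.15145874]
```

Call:
{"op": "step_arm", "data": {
  "rows": [
    [[0.2,0.5,0],[2,-4,8],50],
    [[0,0,0],[1,-3,16],50],
    [[0,0,0],[0,0,22],50],
    [[0,0,0],[0,0,24],50],
    [[0,0,0],[0,0,22],50],
    [[0,0,0],[0,0,14],50],
    [[0,0,0],[0,0,8],50],
    [[0,0,0],[0,0,0],50]
  ]
}}

```text
time: 7.28
position: [0.4412, 0.2995, 0.1158]
tool_rot: [3.111, 0.405, 0.007]
ft_force: [-0.5, 0.1, -0.8]
grip_width: 0.679
```

Run:
```python
from h import *
go([.437,.309,.027])
```

```text
t 7.28 pos [0.4412 0.2995 0.1158] yaw 14.8 q [ 0.14  0.27 -0.88  1.86  0.23  1.12 -2.14] F [-0.5  0.1 -0.8] grip mm 59.0
turn deg [ 0.26 -0.24 -0.  ] shift mm [ -2.  -10.7  88.7]
```

Call:
{"op": "step_arm", "data": {
  "rows": [
    [[0,0,0],[-1,-4,10],50],
    [[0,0,0],[0,-3,14],50],
    [[0,0,0],[0,-2,14],50],
    [[0,0,0],[0,0,10],50],
    [[0,0,0],[0,0,5],50],
    [[0,0,0],[0,0,0],50]
  ]
}}

```text
time: 7.78
position: [0.4404, 0.309, 0.06]
tool_rot: [3.114, 0.401, 0.015]
ft_force: [-0.5, -0.1, 0.1]
grip_width: 0.68
```

Run:
```python
from h import *
go([.437,.309,.027])
```

```text
t 7.78 pos [0.4404 0.309  0.06  ] yaw 14.7 q [ 0.08  0.35 -0.85  1.9   0.32  1.02 -2.23] F [-0.5 -0.1  0.1] grip mm 59.1
turn deg [ 0.2  -0.54 -0.  ] shift mm [-3.6 -1.  33. ]
```

Call:
{"op": "step_arm", "data": {
  "rows": [
    [[0.2,-0.5,0],[-2,-1,6],50],
    [[0,0,0],[0,0,7],50],
    [[0,0,0],[0,0,6],50],
    [[0,0,0],[0,0,3],50],
    [[0,0,0],[0,0,0],50]
  ]
}}

```text
time: 8.2
position: [0.4392, 0.3102, 0.0369]
tool_rot: [-3.115, -0.401, -0.003]
ft_force: [-0.0, -0.3, -0.3]
grip_width: 0.683
```

Run:
```python
from h import *
from bench import optics
go([.437,.309,.027])
d=optics.get_image("side"); cv2.imwrite("pics/s5.png",cv2.resize(d["frame"][90:210,150:310],None,fx=4.5,fy=4.5)[:,:,::-1])
```

```text
t 8.2 pos [0.4392 0.3102 0.0369] yaw 14.7 q [ 0.06  0.39 -0.84  1.91  0.34  0.99 -2.25] F [-0.  -0.3 -0.3] grip mm 59.4
turn deg [-0.06 -0.13  0.  ] shift mm [-2.4  0.7  9.9]
```

View pics/s5.png

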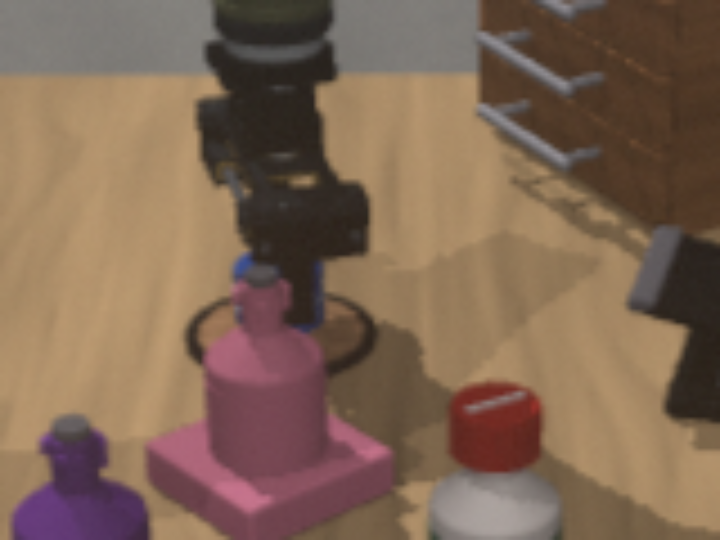

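The side view shows the cup over the mat, partly hidden by the pink bottle. It still has about 10 mm to go, so I'll lower it slowly until it touches.

Call:
{"op": "step_arm", "data": {
  "rows": [
    [[0,0,0],[-1,0,3],50],
    [[0,0,0],[0,0,3],50],
    [[0,0,0],[0,0,2],50],
    [[0,0,0],[0,0,0],50]
  ]
}}

```text
time: 8.58
position: [0.4389, 0.3103, 0.0293]
tool_rot: [-3.114, -0.4, -0.006]
ft_force: [0.0, 0.3, -0.9]
grip_width: 0.677
```

Run:
```python
from h import *
go([.437,.309,.026])
```

```text
t 8.58 pos [0.4389 0.3103 0.0293] yaw 14.6 q [ 0.05  0.4  -0.83  1.92  0.35  0.97 -2.26] F [ 0.   0.3 -0.9] grip mm 58.9
turn deg [-0.07 -0.24  0.  ] shift mm [-2.2  0.8  3.3]
```

Call:
{"op": "step_arm", "data": {
  "rows": [
    [[0,0,0],[0,0,2],50],
    [[0,0,0],[0,0,1],50],
    [[0,0,0],[0,0,0],50]
  ]
}}

```text
time: 8.83
position: [0.4391, 0.3104, 0.0262]
tool_rot: [-3.114, -0.4, -0.007]
ft_force: [0.8, -0.6, -0.4]
grip_width: 0.679
```

Run:
```python
from h import *
go([.437,.309,.026])
```

```text
t 8.83 pos [0.4391 0.3104 0.0262] yaw 14.6 q [ 0.05  0.4  -0.83  1.92  0.36  0.97 -2.26] F [ 0.8 -0.6 -0.4] grip mm 59.1
turn deg [-0.07 -0.27  0.  ] shift mm [-2.4  0.8  0.1]
```

Call:
{"op": "step_arm", "data": {
  "rows": [
    [[0,0,0],[0,0,1],50],
    [[0,0,0],[0,0,1],50],
    [[0,0,0],[0,0,0],50]
  ]
}}

```text
time: 9.08
position: [0.4394, 0.3107, 0.026]
tool_rot: [-3.116, -0.4, -0.008]
ft_force: [-0.4, -0.7, -0.3]
grip_width: 0.675
```

Run:
```python
from h import *
go([.437,.309,.026])
from bench import status
print(status.get_state()["ft_force"],status.get_state()["joint_torque"].round(2))
```

```text
t 9.08 pos [0.4394 0.3107 0.026 ] yaw 14.6 q [ 0.05  0.4  -0.83  1.92  0.36  0.97 -2.26] F [-0.4 -0.7 -0.3] grip mm 58.7
turn deg [ 0.01 -0.29 -0.  ] shift mm [-2.8  1.1  0. ]
[-0.40654801 -0.73018318 -0.30186057] [ 2.000e-02 -3.759e+01 -8.500e+00 -2.504e+01  4.000e-02 -0.000e+00
 -1.000e-02]
```

Call:
{"op": "step_arm", "data": {
  "rows": [
    [[0,0,0],[0,0,2],50],
    [[0,0,0],[0,0,3],50]
  ]
}}

```text
time: 9.25
position: [0.4402, 0.3111, 0.0249]
tool_rot: [3.114, 0.4, 0.01]
ft_force: [-6.5, -7.6, 27.4]
grip_width: 0.68
```

Contact is firm, so the cup stands on the mat. I'll relax, then open.

Call:
{"op": "step_arm", "data": {
  "rows": [
    [[0,0,0],[0,0,0],50],
    [[0,0,0],[0,0,0],50],
    [[0,0,0],[0,0,0],66],
    [[0,0,0],[0,0,0],74],
    [[0,0,0],[0,0,0],84],
    [[0,0,0],[0,0,0],87]
  ]
}}

```text
time: 9.75
position: [0.4408, 0.3117, 0.0254]
tool_rot: [3.114, 0.401, 0.013]
ft_force: [0.2, -0.1, -0.4]
grip_width: 0.902
```

Run:
```python
from h import *
from bench import optics
go([.437,.309,.026])
d=optics.get_image("wrist"); cv2.imwrite("pics/w6.png",d["frame"][:,:,::-1])
```

```text
t 9.75 pos [0.4408 0.3117 0.0254] yaw 14.7 q [ 0.04  0.41 -0.82  1.92  0.37  0.97 -2.27] F [ 0.2 -0.1 -0.4] grip mm 78.5
turn deg [ 0.17 -0.45 -0.  ] shift mm [-4.3  1.7 -0.6]
```

View pics/w6.png

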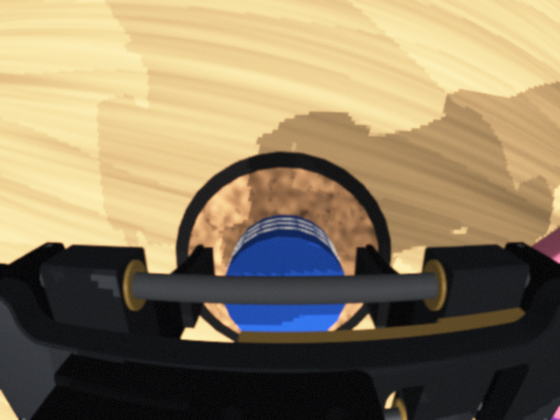

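The cup stands inside the mat's ring and the fingers are clear on both sides. I'll rise straight up slowly.

Call:
{"op": "step_arm", "data": {
  "rows": [
    [[0,0,0],[0,0,0],87],
    [[0,0,0],[0,0,-5],87],
    [[0,0,0],[0,0,-8],87],
    [[0,0,0],[0,0,-14],87],
    [[0,0,0],[0,0,-20],87],
    [[0,0,0],[0,0,-28],87],
    [[0,0,0],[0,0,-30],87],
    [[0,0,0],[0,0,-30],87],
    [[0,0,0],[0,0,-20],87],
    [[0,0,0],[0,0,0],87]
  ]
}}

```text
time: 10.63
position: [0.4376, 0.3129, 0.1938]
tool_rot: [3.114, 0.407, 0.012]
ft_force: [0.5, 0.9, 1.4]
grip_width: 0.999
```

Run:
```python
from h import *
from bench import optics
go([.5655,-.055,.25])
d=optics.get_image("wrist"); cv2.imwrite("pics/w7.png",d["frame"][:,:,::-1]); hs=cv2.cvtColor(d["frame"],cv2.COLOR_RGB2HSV)
m=((hs[...,0]>105)&(hs[...,0]<130)&(hs[...,1]>150)&(hs[...,2]>120)).astype(np.uint8)
c=max(cv2.findContours(m,0,1)[0],key=cv2.contourArea)[:,0]; print("cup",circ(fray(d,c,.045)[:,:2]),len(c))
```

```text
t 10.63 pos [0.4376 0.3129 0.1938] yaw 14.9 q [ 0.16  0.19 -0.92  1.76  0.16  1.26 -2.11] F [0.5 0.9 1.4] grip mm 86.9
turn deg [ 0.13 -0.42 -0.  ] shift mm [ 29.5 388.5 -55.1]
cup (array([0.43796338, 0.30973905]), np.float64(0.028433227810691443)) 166
```

View pics/w7.png

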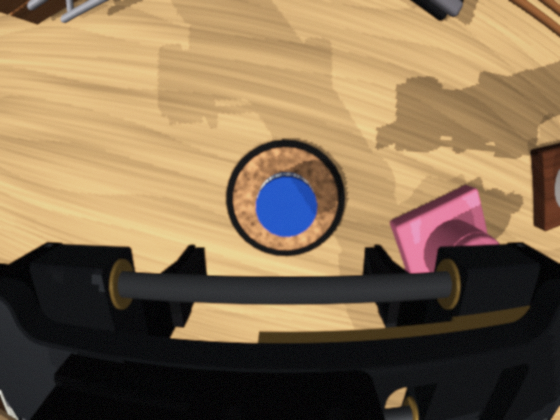

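The cup stands upright and centred on the mat at (287,207), about 2 mm off its centre. Back to the bottle now.

Call:
{"op": "step_arm", "data": {
  "rows": [
    [[0,0,0],[0,0,-18],87],
    [[0,0,0],[1,15,-18],87],
    [[0,0,0],[2,25,-10],87],
    [[0,0,0],[3,34,-2],87],
    [[0,0,0],[3,34,0],87],
    [[0,0,0],[3,34,0],87],
    [[0,0,0],[3,34,0],87],
    [[0,0,0],[3,34,0],87],
    [[0,0,0],[3,34,0],87],
    [[0,0,0],[2,28,0],87],
    [[0,0,0],[2,18,0],87],
    [[0,0,0],[0,0,0],87]
  ]
}}

```text
time: 11.68
position: [0.5329, 0.0286, 0.2381]
tool_rot: [3.109, 0.425, -0.005]
ft_force: [0.0, 0.1, -0.4]
grip_width: 1.002
```

Run:
```python
from h import *
go([.5655,-.055,.25])
```

```text
t 11.68 pos [0.5329 0.0286 0.2381] yaw 15.6 q [ 0.54  0.12 -0.69  1.71  0.08  1.35 -1.46] F [ 0.   0.1 -0.4] grip mm 87.1
turn deg [0.15 0.22 0.  ] shift mm [  8.9  89.3 -11.7]
```

Call:
{"op": "step_arm", "data": {
  "rows": [
    [[0,0,0],[2,18,0],87],
    [[0,0,0],[2,26,0],87],
    [[0,0,0],[2,22,0],87],
    [[0,0,0],[1,12,0],87],
    [[0,0,0],[0,0,0],87],
    [[0,0,0],[0,0,0],87]
  ]
}}

```text
time: 12.18
position: [0.5577, -0.0421, 0.2343]
tool_rot: [-3.109, -0.432, 0.018]
ft_force: [-0.1, 0.5, 0.3]
grip_width: 1.002
```

Run:
```python
from h import *
from bench import optics
go([.5655,-.055,.17])
d=optics.get_image("wrist"); cv2.imwrite("pics/w8.png",d["frame"][:,:,::-1]); hs=cv2.cvtColor(d["frame"],cv2.COLOR_RGB2HSV)
m=np.zeros((420,560),np.uint8); f=((hs[...,0]<8)|(hs[...,0]>172))&(hs[...,1]>140)&(hs[...,2]>90); m[120:290,220:350]=f[120:290,220:350]
c=max(cv2.findContours(m,0,1)[0],key=cv2.contourArea)[:,0]; print("cap",circ(fray(d,c,.152)[:,:2]),len(c))
```

```text
t 12.18 pos [ 0.5577 -0.0421  0.2343] yaw 15.8 q [ 0.6   0.18 -0.64  1.65  0.11  1.36 -1.35] F [-0.1  0.5  0.3] grip mm 87.1
turn deg [-0.25  0.63 -0.  ] shift mm [ 4.7 14.8 64.1]
cap (array([ 0.56730906, -0.0546051 ]), np.float64(0.02397154355692095)) 197
```

View pics/w8.png

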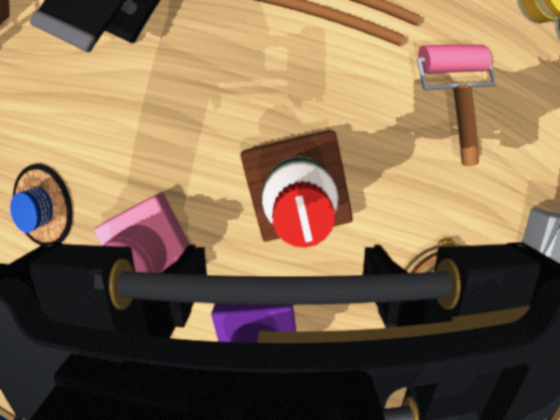

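The cap is at (303,215) in the wrist view, and its ray-fit centre is (0.567,-0.0546) with a radius of 24.0 mm. Descending.

Call:
{"op": "step_arm", "data": {
  "rows": [
    [[-0.2,0.6,0],[3,6,8],87],
    [[0,0,0],[2,4,14],87],
    [[0,0,0],[0,0,12],87],
    [[0,0,0],[0,0,6],87],
    [[0,0,0],[0,0,0],87]
  ]
}}

```text
time: 12.65
position: [0.5638, -0.0422, 0.1915]
tool_rot: [-3.107, -0.448, 0.001]
ft_force: [-0.2, -0.2, -0.0]
grip_width: 1.001
```

Run:
```python
from h import *
go([.567,-.0545,.131])
```

```text
t 12.65 pos [ 0.5638 -0.0422  0.1915] yaw 16.4 q [ 0.59  0.22 -0.64  1.7   0.13  1.27 -1.36] F [-0.2 -0.2 -0. ] grip mm 87.1
turn deg [-0.14  0.03 -0.  ] shift mm [-0.3 12.9 60.5]
```

Call:
{"op": "step_arm", "data": {
  "rows": [
    [[0,0,0],[0,7,0],87],
    [[0,0,0],[0,5,0],87],
    [[0,0,0],[0,0,0],87],
    [[0,0,0],[0,0,0],87]
  ]
}}

```text
time: 12.98
position: [0.5671, -0.0533, 0.1913]
tool_rot: [-3.106, -0.452, 0.003]
ft_force: [0.9, -0.5, 0.2]
grip_width: 0.998
```

Run:
```python
from h import *
go([.567,-.0545,.131])
```

```text
t 12.98 pos [ 0.5671 -0.0533  0.1913] yaw 16.6 q [ 0.6   0.23 -0.63  1.69  0.14  1.27 -1.34] F [ 0.9 -0.5  0.2] grip mm 86.8
turn deg [-0.19  0.08 -0.  ] shift mm [-0.3  1.3 60.3]
```

Call:
{"op": "step_arm", "data": {
  "rows": [
    [[-0.2,0,0],[0,1,8],87],
    [[0,0,0],[0,0,12],87],
    [[0,0,0],[0,0,14],87],
    [[0,0,0],[0,0,10],87],
    [[0,0,0],[0,0,5],80],
    [[0,0,0],[0,0,0],75],
    [[0,0,0],[0,0,0],70]
  ]
}}

```text
time: 13.57
position: [0.5675, -0.0547, 0.1378]
tool_rot: [3.108, 0.451, -0.001]
ft_force: [0.1, 0.5, -0.2]
grip_width: 0.864
```

Run:
```python
from h import *
go([.567,-.0545,.131])
```

```text
t 13.57 pos [ 0.5675 -0.0547  0.1378] yaw 16.5 q [ 0.59  0.27 -0.62  1.75  0.17  1.17 -1.37] F [ 0.1  0.5 -0.2] grip mm 75.2
turn deg [0.04 0.03 0.  ] shift mm [-0.4 -0.3  6.8]
```

Call:
{"op": "step_arm", "data": {
  "rows": [
    [[0,0,0],[0,0,4],65],
    [[0,0,0],[0,0,2],60],
    [[0,0,0],[0,0,0],55],
    [[0,0,0],[0,0,0],40],
    [[0,0,0],[0,0,0],40],
    [[0,0,0],[0,0,0],40],
    [[0,0,0],[0,0,0],40],
    [[0,0,0],[0,0,0],40]
  ],
  "grip_force": 45
}}

```text
time: 14.23
position: [0.5683, -0.0541, 0.1326]
tool_rot: [3.108, 0.451, 0.003]
ft_force: [-1.1, 0.6, -1.5]
grip_width: 0.538
```

Run:
```python
from h import *
go([.567,-.0545,.131])
```

```text
t 14.23 pos [ 0.5683 -0.0541  0.1326] yaw 16.5 q [ 0.59  0.28 -0.62  1.76  0.18  1.16 -1.37] F [-1.1  0.6 -1.5] grip mm 46.8
turn deg [ 0.07 -0.08 -0.  ] shift mm [-1.3  0.   1.6]
```

The cap is gripped at about 47 mm. Pressing down.

Call:
{"op": "step_arm", "data": {
  "rows": [
    [[0,0,0],[-0.5,0,1.5],40],
    [[0,0,0],[0,0,2],40],
    [[0,0,0],[0,0,2],40],
    [[0,0,0],[0,0,2],40]
  ],
  "grip_force": 50
}}

```text
time: 14.57
position: [0.5684, -0.0541, 0.1287]
tool_rot: [3.106, 0.451, 0.004]
ft_force: [-3.5, 1.1, 7.9]
grip_width: 0.535
```

Run:
```python
from h import *
go([.567,-.0545,.1276])
```

```text
t 14.57 pos [ 0.5684 -0.0541  0.1287] yaw 16.5 q [ 0.58  0.28 -0.62  1.76  0.18  1.15 -1.37] F [-3.5  1.1  7.9] grip mm 46.6
turn deg [ 0.18 -0.13 -0.  ] shift mm [-1.4  0.   1.1]
```

Call:
{"op": "step_arm", "data": {
  "rows": [
    [[0,0,0],[-0.5,0,2.5],40],
    [[0,0,0],[0,0,2.5],40]
  ]
}}

```text
time: 14.73
position: [0.5684, -0.0541, 0.1266]
tool_rot: [3.105, 0.451, 0.006]
ft_force: [-5.4, 0.8, 10.4]
grip_width: 0.533
```

Run:
```python
from h import *
go([.567,-.0545,.1276])
```

```text
t 14.73 pos [ 0.5684 -0.0541  0.1266] yaw 16.5 q [ 0.58  0.28 -0.62  1.77  0.18  1.15 -1.38] F [-5.4  0.8 10.4] grip mm 46.4
turn deg [ 0.27 -0.18 -0.  ] shift mm [-1.5 -0.  -1. ]
```

Call:
{"op": "step_arm", "data": {
  "rows": [
    [[0,0,-4],[0,0,1.8],40],
    [[0,0,-5],[0,0,1.8],40],
    [[0,0,-5],[0,0,1.8],40]
  ]
}}

```text
time: 14.98
position: [0.5691, -0.0529, 0.1262]
tool_rot: [3.022, 0.838, 0.007]
ft_force: [-3.9, 2.4, 10.3]
grip_width: 0.536
```

Run:
```python
from h import *
go([.567,-.0545,.1276])
from bench import status; print(status.get_state()["torque"])
```

```text
t 14.98 pos [ 0.5691 -0.0529  0.1262] yaw 31.0 q [ 0.61  0.29 -0.66  1.77  0.2   1.15 -1.14] F [-3.9  2.4 10.3] grip mm 46.6
turn deg [ 0.4  -0.15 -0.  ] shift mm [-2.6  0.3 -1.4]
[ 0.39640173  1.18505771 -0.05367668]
```

Call:
{"op": "step_arm", "data": {
  "rows": [
    [[0,0,-5],[-0.5,0,1.6],40],
    [[0,0,-5],[-0.5,0,1.6],40],
    [[0,0,-5],[-0.5,0,1.6],40],
    [[0,0,-5],[-0.5,0,1.6],40]
  ]
}}

```text
time: 15.32
position: [0.5682, -0.0516, 0.1265]
tool_rot: [2.816, 1.375, 0.007]
ft_force: [-5.1, 1.0, 9.8]
grip_width: 0.539
```

Run:
```python
from h import *
from bench import optics
go([.567,-.0545,.1276])
d=optics.get_image("wrist"); cv2.imwrite("pics/w9.png",d["frame"][:,:,::-1])
```

```text
t 15.32 pos [ 0.5682 -0.0516  0.1265] yaw 52.1 q [ 0.65  0.3  -0.71  1.77  0.22  1.15 -0.79] F [-5.1  1.   9.8] grip mm 46.9
turn deg [ 0.52 -0.02 -0.  ] shift mm [-3.   0.9 -1.1]
```

View pics/w9.png

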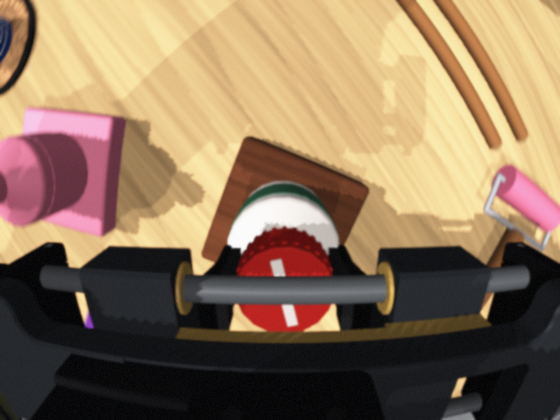

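The stripe (275,262 to 292,325) keeps its angle to the gripper while the holder has rotated in view. So the cap is turning with the gripper, about 36° so far.

Call:
{"op": "step_arm", "data": {
  "rows": [
    [[0,0,-5],[-0.5,0.3,1.6],40],
    [[0,0,-5],[-0.5,0.3,1.6],40],
    [[0,0,-5],[-0.5,0.3,1.6],40],
    [[0,0,-5],[-0.5,0.3,1.6],40],
    [[0,0,-5],[-0.5,0.3,1.6],40],
    [[0,0,-3],[-0.5,0,1.6],40]
  ]
}}

```text
time: 15.87
position: [0.5668, -0.0508, 0.1261]
tool_rot: [2.371, 2.051, -0.002]
ft_force: [-4.8, 0.4, 9.6]
grip_width: 0.536
```

Run:
```python
from h import *
go([.567,-.0545,.1276])
from bench import status; print(status.get_state()["torque"])
```

```text
t 15.87 pos [ 0.5668 -0.0508  0.1261] yaw 81.7 q [ 0.72  0.32 -0.79  1.77  0.25  1.16 -0.3 ] F [-4.8  0.4  9.6] grip mm 46.6
turn deg [0.26 0.3  0.  ] shift mm [-3.7  0.7 -1.5]
[ 0.16316307  0.99706942 -0.08450268]
```

Turned 65° (1.14 rad). Lifting.

Call:
{"op": "step_arm", "data": {
  "rows": [
    [[0,0,0],[0,0,0],40],
    [[0,0,0],[0,0,-3],40],
    [[0,0,0],[0,0,-4],40],
    [[0,0,0],[0,0,-5],40]
  ]
}}

```text
time: 16.2
position: [0.5666, -0.051, 0.1403]
tool_rot: [2.367, 2.053, -0.003]
ft_force: [-0.3, 0.5, -1.1]
grip_width: 0.539
```

Run:
```python
from h import *
go([.566,-.0545,.185])
```

```text
t 16.2 pos [ 0.5666 -0.051   0.1403] yaw 81.9 q [ 0.72  0.3  -0.8   1.75  0.24  1.18 -0.28] F [-0.3  0.5 -1.1] grip mm 46.9
turn deg [0.26 0.39 0.  ] shift mm [ -3.9   0.1 -44.7]
```

Call:
{"op": "step_arm", "data": {
  "rows": [
    [[0,0,0],[0,0,-7],40],
    [[0,0,0],[0,0,-9],40],
    [[0,0,0],[0,0,-9],40],
    [[0,0,0],[-1,0,-5],40],
    [[0.2,0.3,0],[-1,0,-3],40],
    [[0,0,0],[0,0,0],40],
    [[0,0,0],[0,0,0],40]
  ]
}}

```text
time: 16.78
position: [0.5673, -0.0537, 0.1781]
tool_rot: [2.371, 2.054, 0.002]
ft_force: [-0.1, 0.0, -1.4]
grip_width: 0.533
```

Run:
```python
from h import *
from bench import optics
go([.566,-.0545,.185])
d=optics.get_image("side"); cv2.imwrite("pics/s10.png",cv2.resize(d["frame"][80:280,150:350],None,fx=3,fy=3)[:,:,::-1])
```

```text
t 16.78 pos [ 0.5673 -0.0537  0.1781] yaw 81.8 q [ 0.74  0.27 -0.81  1.71  0.21  1.25 -0.25] F [-0.1  0.  -1.4] grip mm 46.4
turn deg [0.24 0.1  0.  ] shift mm [-1.  -1.1 -6.9]
```

View pics/s10.png

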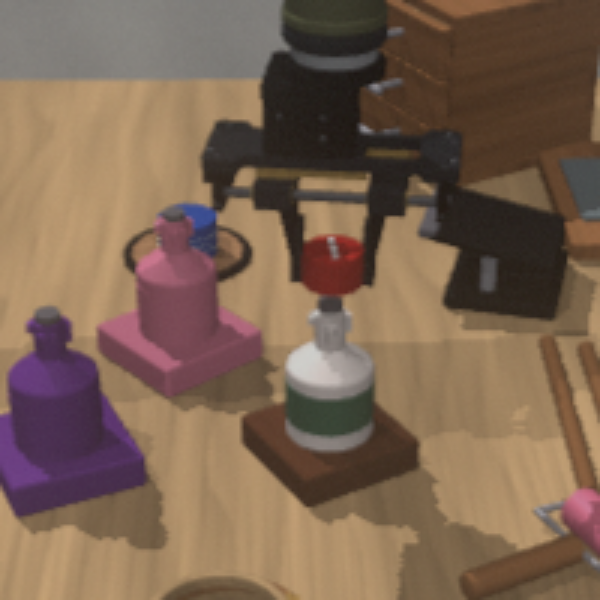

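The cap is off and level in the fingers at (333,265). The bare neck and plunger show below it at (330,315), and the cup stands on the mat. I'll raise it a little more and settle.

Call:
{"op": "step_arm", "data": {
  "rows": [
    [[0.2,0,0],[-0.5,-0.5,-3],40],
    [[0,0,0],[0,0,-3],40],
    [[0,0,0],[0,0,0],40],
    [[0,0,0],[0,0,0],40],
    [[0,0,0],[0,0,0],40],
    [[0,0,0],[0,0,0],40]
  ]
}}

```text
time: 17.33
position: [0.5658, -0.0542, 0.1831]
tool_rot: [-2.373, -2.057, 0.004]
ft_force: [-0.6, -0.4, -1.3]
grip_width: 0.54
```

Run:
```python
from h import *
from bench import optics,status
go([.566,-.0545,.185]); a=status.get_state()["position"]
d=optics.get_image("scene"); cv2.imwrite("pics/sc11.png",cv2.resize(d["frame"][100:260,220:440],None,fx=3.5,fy=3.5)[:,:,::-1])
P=pts(d); hs=cv2.cvtColor(d["frame"],cv2.COLOR_RGB2HSV); f=((hs[...,0]<8)|(hs[...,0]>172))&(hs[...,1]>150); m=np.zeros((420,560),bool); m[140:215,255:315]=f[140:215,255:315]
q=P[m&(d["range_z"]>0)]; q=q[q[:,2]>.12]; print("cap red pts",len(q),np.percentile(q,[3,50,97],0).round(3))
m=(hs[...,0]>105)&(hs[...,0]<130)&(hs[...,1]>120); m[:, :300]=0; m[:,370:]=0; m[170:]=0
q=P[m&(d["range_z"]>0)]; print("cup pts",len(q),np.percentile(q,[3,50,97],0).round(3))
s=status.get_state(); print(s["position"]-a, abs(s["qd"]).max())
```

```text
t 17.33 pos [ 0.5658 -0.0542  0.1831] yaw 81.8 q [ 0.75  0.27 -0.81  1.7   0.2   1.27 -0.25] F [-0.6 -0.4 -1.3] grip mm 46.9
turn deg [-0.13  0.08 -0.  ] shift mm [-0.3  0.3 -1.9]
cap red pts 156 [[ 0.544 -0.096  0.182]
 [ 0.571 -0.075  0.201]
 [ 0.601 -0.056  0.249]]
cup pts 171 [[0.412 0.285 0.041]
 [0.436 0.309 0.045]
 [0.46  0.334 0.049]]
[-2.00251916e-05  1.51884369e-05 -2.38855417e-05] 0.0025729814112060265
```

View pics/sc11.png

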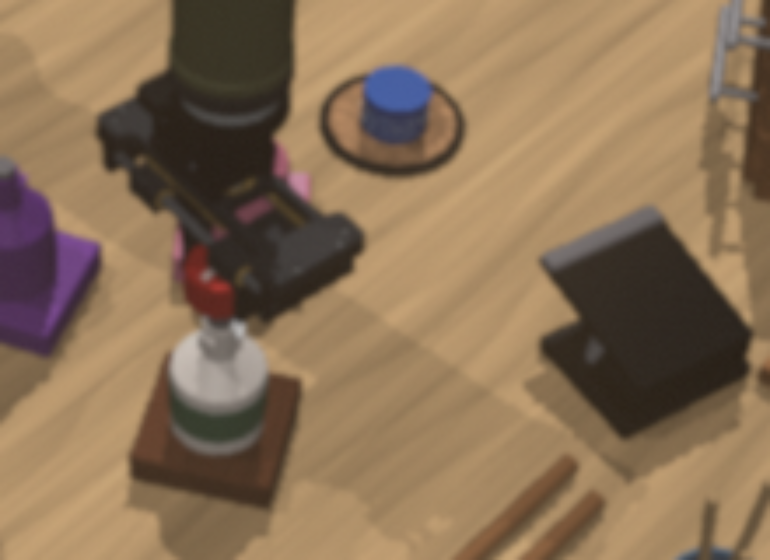

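The scene view shows the cup upright on the mat at (397,105) and the cap held above the bare neck at (210,285). The arm is still, so I'm handing in.

```bash
python3 -c "
from bench import order
print(order.close_job())"
```

```text
the job is handed in; nothing more can be done
None
```

I handed the job in at about 17.4 s of the 48 s allowed, with every step done. The close call reports no verdict.

- **Cup:** It stands mouth down on the cork mat, let go and about 2 mm from the mat's centre. The wrist and scene cameras agree, and its top reads about 45 mm above the cart.
- **Cap:** I pressed it about 6 mm with about 10 N, turned it 65° (1.14 rad) anticlockwise and lifted it free. In the side view it was level and clear of the neck.
- **Final hold:** I worked out the cap's centre from the tool pose: about 48 mm above the mouth and within about 2 mm of the bottle's axis. The opening reads about 47 mm at a 50 N grip setting, and the tool drifted less than 0.1 mm during the last pictures.
- **Other things:** The other things in view look unmoved; I did not measure their positions at the end.

**Checks that fell short:**
- The arm overshot or drifted by up to about 20 mm on some moves, so I corrected step by step.
- When the cup touched down, the force briefly reached 27 N before I relaxed it.
- The scene camera's depth reading of the cap in the last picture could not confirm its centre, because the gripper hid most of it.

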